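Set out three blue jars and their pattern tile for the painter

TASK

Set the painter's bench: gently stand each blue jar upright and centred on the white round bat of its own size (small on small, medium on medium, large on large), and take the pattern tile out of its block and lean it on the bench against the middle of the front of the low rest board, square to it, painted face towards the robot and tilted back about 15 degrees from upright. Knock nothing over, and leave the two dark green jars where they are.

Things in the scene. Friction and masses are not known exactly. Their poses are not given: they have to be found in the camera images.
- small_jar: small unpainted jar: blue tapered body and shoulder, pink neck, 80 mm tall, loose, upright at the start, about 120 g. Flat foot 34 mm across, widening to 52 mm at 38 mm height, then a shoulder sloping in to the upright round neck, 28 mm across, from 48 mm up to the flat top at 80 mm: grip the neck. Rigid. Origin: centre of its underside; z up its axis. Its yaw has no meaning
- medium_jar: medium unpainted jar: blue tapered body and shoulder, pink neck, 100 mm tall, loose, upright at the start, about 200 g. Flat foot 44 mm across, widening to 64 mm at 54 mm height, then a shoulder sloping in to the upright round neck, 34 mm across, from 68 mm up to the flat top at 100 mm: grip the neck. Rigid. Origin: centre of its underside; z up its axis. Its yaw has no meaning
- large_jar: large unpainted jar: blue tapered body and shoulder, pink neck, 120 mm tall, loose, upright at the start, about 320 g. Flat foot 54 mm across, widening to 76 mm at 70 mm height, then a shoulder sloping in to the upright round neck, 40 mm across, from 88 mm up to the flat top at 120 mm: grip the neck. Rigid. Origin: centre of its underside; z up its axis. Its yaw has no meaning
- small_bat: small bat: off-white flat round plaster disc, 60 mm across, 6 mm thick, fixed to the bench. Origin: centre of its underside, on the bench; z up; its yaw has no meaning
- medium_bat: medium bat: off-white flat round plaster disc, 80 mm across, 6 mm thick, fixed to the bench. Origin: centre of its underside, on the bench; z up; its yaw has no meaning
- large_bat: large bat: off-white flat round plaster disc, 100 mm across, 6 mm thick, fixed to the bench. Origin: centre of its underside, on the bench; z up; its yaw has no meaning
- pattern_tile: loose white tile, red-flowered sprig and blue bars painted on its -x face; 10 mm thick (x), 80 wide (y), 110 tall (z), about 170 g. Starts upright in the slot of a fixed dark wood block (49 mm along x, 110 along y, 24 tall; slot 13 wide, open-ended, floor 4 above the bench), painted face to the robot within 25 degrees. Origin: centre of its bottom; z up to its top edge
- rest_board: rest board: low upright board of dark wood, 160 mm long (y), 20 mm thick (x), 50 mm tall, fixed to the bench, with two feet behind it (+x). Its front face (-x, 10 mm from the origin) looks towards the robot within about 15 degrees. Origin: centre of its underside, on the bench; z up
- green_jar_1: finished jar to be left alone: dark green with a cream band, gilt lid and green knob, 98 mm tall, 62 mm across at the widest, loose, 300 g, upright. Origin: centre of its underside; z up
- green_jar_2: finished jar to be left alone: dark green with a cream band, gilt lid and green knob, 98 mm tall, 62 mm across at the widest, loose, 300 g, upright. Origin: centre of its underside; z up
Mind the look-alikes: they are no part of the job. What is shaped like the medium_bat but yellow is not meant.

How it is judged:
At the end, for the whole second after the job is handed in: Each blue jar upright on the bat of its size, centred within 12 mm; tile on the bench leaning back on the rest board, painted face out, 0.09 to 0.5 rad from upright, within 30 mm of its middle and 0.2 rad of square; all released and at rest; green jars upright, moved under 20 mm (horizontal distance between small_jar and small_bat below 0.012 m and z of small_jar in the frame of small_bat between 0.003 and 0.009 m and angle between each of small_jar, medium_jar, large_jar's own z axis and vertical below 0.08 rad and horizontal distance between medium_jar and medium_bat below 0.012 m and z of medium_jar in the frame of medium_bat between 0.003 and 0.009 m and horizontal distance between large_jar and large_bat below 0.012 m and z of large_jar in the frame of large_bat between 0.003 and 0.009 m and angle between pattern_tile's own z axis and vertical between 0.09 and 0.5 rad and x of pattern_tile in the frame of rest_board between -0.07 and -0.012 m and y of pattern_tile in the frame of rest_board between -0.03 and 0.03 m and height (world z) of pattern_tile below 0.012 m and angle between the y axis of pattern_tile and the y axis of rest_board, either way round below 0.2 rad and x of rest_board in the frame of pattern_tile above 0 m and contact force between pattern_tile and rest_board above 0.05 N and linear speed of each of small_jar, medium_jar, large_jar, pattern_tile below 0.01 m/s and angular speed of each of small_jar, medium_jar, large_jar, pattern_tile below 0.1 rad/s and distance of each of green_jar_1, green_jar_2 from where it was at the start of the episode below 0.02 m and angle between each of green_jar_1, green_jar_2's own z axis and vertical below 0.1 rad); the robot touches nothing.
It fails at once if a jar or the tile is knocked over (tilted more than 0.8 rad) (angle between any of small_jar, medium_jar, large_jar, pattern_tile, green_jar_1, green_jar_2's own z axis and vertical above 0.8 rad).
It fails at once if a jar is dropped or slammed onto a bat (0.5 m/s or more just above it) ((horizontal distance between small_jar and small_bat below 0.05 m and z of small_jar in the frame of small_bat below 0.02 m and linear speed of small_jar above 0.5 m/s) or (horizontal distance between small_jar and medium_bat below 0.05 m and z of small_jar in the frame of medium_bat below 0.02 m and linear speed of small_jar above 0.5 m/s) or (horizontal distance between small_jar and large_bat below 0.05 m and z of small_jar in the frame of large_bat below 0.02 m and linear speed of small_jar above 0.5 m/s) or (horizontal distance between medium_jar and small_bat below 0.05 m and z of medium_jar in the frame of small_bat below 0.02 m and linear speed of medium_jar above 0.5 m/s) or (horizontal distance between medium_jar and medium_bat below 0.05 m and z of medium_jar in the frame of medium_bat below 0.02 m and linear speed of medium_jar above 0.5 m/s) or (horizontal distance between medium_jar and large_bat below 0.05 m and z of medium_jar in the frame of large_bat below 0.02 m and linear speed of medium_jar above 0.5 m/s) or (horizontal distance between large_jar and small_bat below 0.05 m and z of large_jar in the frame of small_bat below 0.02 m and linear speed of large_jar above 0.5 m/s) or (horizontal distance between large_jar and medium_bat below 0.05 m and z of large_jar in the frame of medium_bat below 0.02 m and linear speed of large_jar above 0.5 m/s) or (horizontal distance between large_jar and large_bat below 0.05 m and z of large_jar in the frame of large_bat below 0.02 m and linear speed of large_jar above 0.5 m/s)).
It fails at once if a green jar is moved more than 20 mm (distance of any of green_jar_1, green_jar_2 from where it was at the start of the episode above 0.02 m).
It also fails if it takes over 112 s, if anything falls off the work surface, if the arm or the gripper's body presses on something with over 40 N, if the wrist force passes 120 N, or if a joint passes its speed limit or range.

ROBOT

A 6-joint arm with a two-finger parallel gripper is mounted at the origin on the work surface. World frame = base frame: x ahead of the robot, y to its left, z up, the work surface at z = 0. Lengths are in m, angles in rad, forces in N, time in s.
With the tool pointing down it reaches from about 0.3 to 0.775 m from the base axis. Payload 14.6 kg.
Tool frame: the origin (TCP) lies at the very end of the fingers, on their centre line; the grasp point (between the pads) lies 19 mm behind it; z points along the fingers, y is the line along which they close (so a half turn about z gives the same grasp; the last joint's range is limited). The gripper opens to 94 mm and grips with 3 to 60 N. Pads are 16 mm wide; open, the fingers measure 119 mm over their backs; the gripper's body (75 mm by 177 mm) begins 78 mm behind the grasp point.
Start: joints at [1.06, 0.3, 1.521, -0, 1.321, -0.067], TCP at [0.236, 0.497, 0.205] pointing down, gripper open.
Joint ranges: [-3.03, 3.03], [-0.79, 2.21], [0.23, 2.52], [-1.04, 4.18], [0, 3.07], [-2.55, 2.55]. Speed limits (rad/s): [2.22, 2.22, 2.57, 3.14, 3.14, 3.14].

INTERFACE

Orientations are given as [roll, pitch, yaw] about the fixed x, y, z axes, in that order (R = Rz(yaw) Ry(pitch) Rx(roll)).
In Python, from station import ctrl, cams gives the robot as it stands. The module is installed in compiled form; this text tells all that it offers.
- The arm moves only by the tool arm_command, never from a script. Its argument "plan" is a list that holds one entry, the list of rows, each a list of 7 numbers: the shift along the tool's x, y, z in parts of the range, where 1.0 means 600 mm, then the turn, a rotation vector about the tool's x, y, z in a scale on which 1.0 is pi/2 rad, then the closure, from -1 (fully open) to 1 (shut). A call has 1 to 12 rows; each row is the pose to reach, as a shift and turn from the pose commanded when the call began, along the tool's axes at that moment; what a row does not reach only later rows make up. A row lasts 1/10 s, in which the tool goes at most 50 mm and 8.59 degrees, less where a joint would pass 70% of its speed; a pose out of reach is approached as far as the arm can. No shift or turn number may pass 1 either way. A call with a gripper value outside its range is refused whole. The fingers move at their own pace and stop on an object; "squeeze" is the grip in N (left out, the last holds). Time passes only in rows, so rows that repeat a pose let the fingers close. It gives the time, the measured TCP pose, the force, the opening and the grip force at its end, in the units of the state.
- ctrl.get_obs(): the state, without advancing time (a new reading comes with each control period).
- cams.camera(name): name is "side" or "top" or "wrist"; returns (picture, depth): 480x640x3 uint8, blue, green, red; 480x640 float32, m along the optical axis (not along the pixel's ray), 0 where there is no reading.
- cams.camera_info(name): a dict with "fx", "fy", "cx", "cy" (pixels), "world_to_cam" (4x4, takes a point from world to camera coordinates). Camera axes: x right, y down, z forward; pixel columns grow to the right and rows downward; lengths in m; the calibration is good to about 2 mm. A picture is of the moment at which its call begins: read the wrist's pose just before it. camera_info takes no time and is no camera call; for the wrist camera it gives the pose at the moment of the call.
- ctrl.hand_in(): hands the job in; it is judged then, once.
The state is a dict: "time_s": time; "qpos": joint angles; "joint_vel": joint speeds; "tau": joint torques, N m; "ee_pos": TCP position; "eef_rot": TCP orientation; "force": force on the tool from outside, world axes, zero at the start; "moment": the same for the moment, N m; "grip_width": finger opening in m; "grip_force": force on a finger pad.
Only numpy, scipy, OpenCV 4.12 (cv2) and the standard library are available. Lean on these libraries where they do the work, as an engineer would, in place of code of your own. Each camera call takes 0.05 s, during which the arm holds its last target. There are 200 camera calls.

## Working session

There is one attempt and no reset: what is moved stays moved. The work goes in short steps, Python scripts to look and compute and a tool call to move; the robot and the scene stay as the last step left them, time stands still between calls to the robot, and variables do not carry over. Pictures are saved under pics/ and viewed, at most 14 in all, crops included, and the job is handed in when it is done.

Besides the shell and the picture viewer there is one more tool, called after "Request:" as name(argument=value, ...) on one line, values as JSON. arm_command: Moves the arm, as the interface text tells. Its arguments: {"type":"object","properties":{"plan":{"type":"array"},"squeeze":{"type":"number"}},"required":["plan"]}

```bash
mkdir -p pics; cat > h.py <<'E'
import numpy as np, cv2, sys
from station import ctrl, cams
def shot(n,f=None):
    K=cams.camera_info(n); p,d=cams.camera(n)
    np.savez(f'{f or n}.npz',p=p,d=d,K=np.array([K[k] for k in('fx','fy','cx','cy')]),T=np.array(K['world_to_cam']))
    if f: cv2.imwrite(f'pics/{f}.png',p)
    return p,d
def load(f):
    z=np.load(f'{f}.npz'); return z['p'],z['d'],z['K'],z['T']
def pts(d,K,T):
    v,u=np.mgrid[:480,:640]
    c=np.stack([(u-K[2])/K[0]*d,(v-K[3])/K[1]*d,d,np.ones_like(d)],-1)
    return (c@np.linalg.inv(T).T)[...,:3]
def ray(uv,z,K,T):
    I=np.linalg.inv(T); r=I[:3,:3]@np.array([(uv[0]-K[2])/K[0],(uv[1]-K[3])/K[1],1]); o=I[:3,3]
    return o+r*(z-o[2])/r[2]
E
python3 - <<'E'
from h import *
shot('top','top1');shot('side','side1')
print(ctrl.get_obs())
for n in('top','side'):
    _,_,K,T=load(n+'1'); print(K,np.linalg.inv(T).round(3))
E
```

```text
{'time_s': 0.1, 'qpos': array([ 1.06038648e+00,  3.00423970e-01,  1.52153149e+00, -7.85781371e-06,
        1.32073729e+00, -6.65805266e-02]), 'joint_vel': array([-1.87840148e-04, -3.10941960e-03, -7.42304270e-04,  5.68286703e-04,
        3.85189158e-05,  2.15016030e-04]), 'tau': array([ 1.59148494e-03, -5.32645476e+01, -3.53285336e+01,  7.08999485e-02,
        2.35045189e-02, -7.28314944e-05]), 'ee_pos': array([0.23604208, 0.49649498, 0.20493317]), 'eef_rot': array([-3.14049449e+00, -6.55962692e-05,  2.69776525e+00]), 'force': array([ 0.60695826, -0.06487219,  0.50431353]), 'moment': array([0.00362193, 0.08108951, 0.01245913]), 'grip_force': 0.0, 'grip_width': 0.09443537714244148}
[569.08844674 569.08844674 325.84917299 240.01575878] [[ 0.009 -0.985  0.175  0.337]
 [-1.    -0.011 -0.01  -0.013]
 [ 0.011 -0.175 -0.985  1.027]
 [ 0.     0.     0.     1.   ]]
[436.97923893 436.97923893 321.47739107 240.09064193] [[-0.969 -0.179  0.167  0.368]
 [-0.245  0.754 -0.61   0.499]
 [-0.017 -0.632 -0.775  0.693]
 [ 0.     0.     0.     1.   ]]
```

View pics/top1.png

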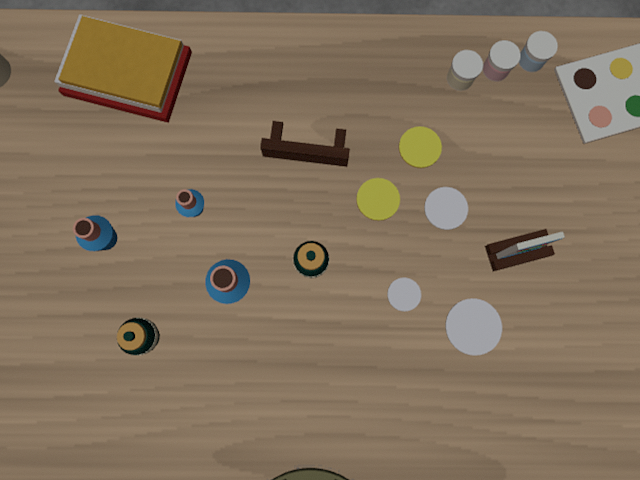

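View pics/side1.png

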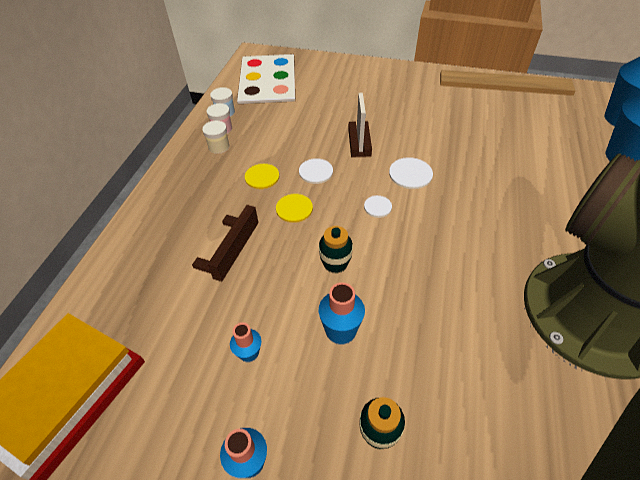

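Top view candidates:
- **Blue jars:** small (190,203), medium (95,232), large (227,281). Greens are at (311,258) and (137,336).
- **White bats:** small (404,294), medium (446,208), large (474,327). The yellow decoys at (421,147) and (378,199) are rejected, as are the white-lidded pots at upper right.
- **Tile:** (540,242), in the block at (520,250). Rest board is at (305,152), and the palette and books are not relevant.

```bash
python3 - <<'E'
from h import *
p,d,K,T=load('top1'); hsv=cv2.cvtColor(p,cv2.COLOR_BGR2HSV); H,S,V=cv2.split(hsv); P=pts(d,K,T)
for n,(u,v) in dict(sj=(190,203),mj=(95,232),lj=(227,281),sb=(404,294),mb=(446,208),lb=(474,327),tile=(545,240),block=(505,257),board=(300,155),g1=(311,258)).items(): print(n,hsv[v,u],P[v,u].round(3))
def blobs(m,lo):
    n,l,s,c=cv2.connectedComponentsWithStats(m.astype(np.uint8)); return [(l==i) for i in range(1,n) if s[i,4]>lo]
# bats
for b in blobs((S<45)&(V>140),300):
    v,u=np.nonzero(b); print('white',(u.mean().round(1),v.mean().round(1)),b.sum(),ray((u.mean(),v.mean()),.006,K,T).round(4),'diam',round(2*np.sqrt(b.sum()/np.pi)/K[0]*np.median(d[b]),4),P[b][:,2].mean().round(3))
# jar tops: points near top height within neck-size radius
for n,uv,z,r in(('sj',(187,198),.08,.014),('mj',(86,228),.1,.017),('lj',(223,278),.12,.02)):
    c=ray(uv,z,K,T)[:2]
    m=(abs(P[...,2]-z)<.004)&(np.hypot(P[...,0]-c[0],P[...,1]-c[1])<.04)
    q=P[m][:,:2].astype(np.float32); e=cv2.minEnclosingCircle(q)
    pk=((H<12)|(H>170))&(S>60)
    print(n,m.sum(),'top mean',q.mean(0),'circ',e, 'zmax',P[uv[1]-12:uv[1]+12,uv[0]-12:uv[0]+12,2].max())
for n,m in(('tile',(P[...,2]>.03)&(P[...,2]<.14)),('tiletop',(P[...,2]>.105)&(P[...,2]<.12)),('boardtop',(abs(P[...,2]-.05)<.006)),('blk',abs(P[...,2]-.024)<.004)):
    w=np.zeros_like(m); 
    if n=='boardtop': w[120:175,250:360]=1
    else: w[220:280,480:575]=1
    q=P[m&w][:,:2]; 
    if len(q)<3: print(n,len(q)); continue
    (cx,cy),sz,a=cv2.minAreaRect(q.astype(np.float32)); print(n,len(q),q.mean(0).round(4),(cx,cy),sz,a)
for n,uv in(('g1',(311,258)),('g2',(137,336))): print(n,P[uv[1]-15:uv[1]+15,uv[0]-15:uv[0]+15].reshape(-1,3)[lambda:0] if 0 else ray(uv,.09,K,T))
cv2.imwrite('pics/crop1.png',cv2.resize(np.hstack([p[110:290,470:600],p[110:290,230:370]]),None,fx=2.9,fy=2.9,interpolation=cv2.INTER_CUBIC))
E
```

```text
sj [  5 114  76] [0.567 0.211 0.077]
mj [  4 116  66] [0.512 0.363 0.091]
lj [  9 123  56] [0.429 0.135 0.122]
sb [115   9 167] [ 0.421 -0.164  0.004]
mb [116  11 167] [ 0.58  -0.244  0.006]
lb [115   9 167] [ 0.364 -0.287  0.008]
tile [ 30  11 163] [ 0.503 -0.381  0.113]
block [105 123  81] [ 0.489 -0.346  0.016]
board [  6 131  37] [0.668 0.026 0.038]
g1 [ 83 153  50] [0.471 0.002 0.101]
white (np.float64(542.2), np.float64(44.4)) 672 [ 0.9098 -0.4409  0.006 ] diam 0.0542 0.062
white (np.float64(504.7), np.float64(54.0)) 671 [ 0.8885 -0.3667  0.006 ] diam 0.0539 0.064
white (np.float64(603.1), np.float64(91.8)) 4324 [ 0.813  -0.5528  0.006 ] diam 0.1417 0.017
white (np.float64(467.3), np.float64(63.6)) 677 [ 0.8674 -0.2931  0.006 ] diam 0.0539 0.056
white (np.float64(446.1), np.float64(207.6)) 1458 [ 0.581  -0.2441  0.006 ] diam 0.0795 0.01
white (np.float64(404.1), np.float64(294.0)) 911 [ 0.421  -0.1641  0.006 ] diam 0.0611 0.017
white (np.float64(473.8), np.float64(326.5)) 2541 [ 0.3645 -0.2874  0.006 ] diam 0.1012 0.01
sj 215 top mean [0.57529515 0.22107437] circ ((0.5754945874
[... 247 characters left out ...]
2] circ ((0.4341568946838379, 0.14316663146018982), 0.02061580680310726) zmax 1.0269180373094233
tile 541 [ 0.4981 -0.3644] (0.49962037801742554, -0.368547260761261) (0.02893933095037937, 0.08611929416656494) 29.845836639404297
tiletop 340 [ 0.5007 -0.3704] (0.5011790990829468, -0.371419757604599) (0.010899439454078674, 0.08084937185049057) 15.713464736938477
boardtop 1038 [0.6756 0.0178] (0.67634117603302, 0.0180182084441185) (0.15985846519470215, 0.022065497934818268) 83.65193176269531
blk 1116 [ 0.4997 -0.3694] (0.5016846656799316, -0.37168624997138977) (0.04922425374388695, 0.11275537312030792) 15.423596382141113
g1 [0.4722466  0.00244887 0.09      ]
g2 [0.34177302 0.28207341 0.09      ]
```

View pics/crop1.png

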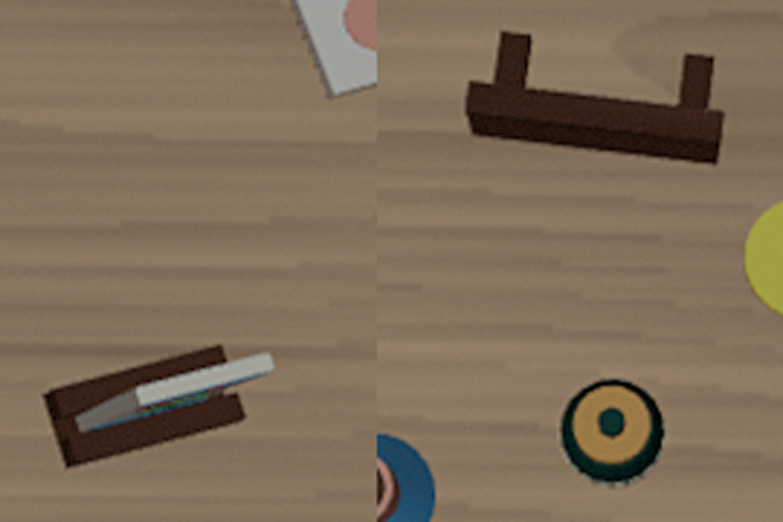

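The crop shows the white tile in its slot, with the coloured painting on the robot side, and the board with its feet behind it. Measured sizes match the description. Starting with the medium jar.

The manual's scale: shifts go in shares of 600 mm and turns go in shares of pi/2 rad. Converting my numbers, -304 mm / 600 = -0.5067, 45 mm / 600 = 0.075, 1.127 rad / 1.5708 = 0.7175.

Request:
arm_command(plan=[[[-0.5067,0.0242,0.075,0,0,0.7175,-1],[-0.5067,0.0242,0.075,0,0,0.7175,-1],[-0.5067,0.0242,0.075,0,0,0.7175,-1],[-0.5067,0.0242,0.075,0,0,0.7175,-1],[-0.5067,0.0242,0.075,0,0,0.7175,-1],[-0.5067,0.0242,0.075,0,0,0.7175,-1],[-0.5067,0.0242,0.075,0,0,0.7175,-1],[-0.5067,0.0242,0.075,0,0,0.7175,-1],[-0.5067,0.0242,0.075,0,0,0.7175,-1],[-0.5067,0.0242,0.075,0,0,0.7175,-1],[-0.5067,0.0242,0.075,0,0,0.7175,-1]]], squeeze=20)

```text
time_s: 1.2
ee_pos: [0.5166, 0.3796, 0.1605]
eef_rot: [3.142, -0.0, 1.573]
force: [-0.4, -0.8, -0.0]
grip_width: 0.094
grip_force: 0.0
```

Now aligned: tool x = world y, tool y = world x, tool z = down. Descend to TCP z 0.072 and grip.

Converted, 88 mm / 600 = 0.1467, 60 mm / 600 = 0.1.

Request:
arm_command(plan=[[[0,0,0.05,0,0,0,-1],[0,0,0.1,0,0,0,-1],[0,0,0.1467,0,0,0,-1],[0,0,0.1467,0,0,0,-1],[0,0,0.1467,0,0,0,1],[0,0,0.1467,0,0,0,1],[0,0,0.1467,0,0,0,1],[0,0,0.1467,0,0,0,1],[0,0,0.1467,0,0,0,1],[0,0,0.1467,0,0,0,1],[0,0,0.1467,0,0,0,1],[0,0,0.1467,0,0,0,1]]], squeeze=20)

```text
time_s: 2.4
ee_pos: [0.517, 0.3793, 0.0725]
eef_rot: [3.142, -0.0, 1.571]
force: [-1.6, 1.1, -1.6]
grip_width: 0.0337
grip_force: 20.4
```

Gripped at 34 mm. Lift and carry toward the medium bat.

Converted, -415 mm / 600 = -0.6917, -377 mm / 600 = -0.6283.

Request:
arm_command(plan=[[[0,0,-0.05,0,0,0,1],[0,0,-0.1167,0,0,0,1],[0,0,-0.1833,0,0,0,1],[-0.0583,0.0067,-0.2333,0,0,0,1],[-0.1333,0.0133,-0.25,0,0,0,1],[-0.2167,0.0217,-0.25,0,0,0,1],[-0.3,0.03,-0.25,0,0,0,1],[-0.3833,0.0383,-0.25,0,0,0,1],[-0.465,0.0467,-0.25,0,0,0,1],[-0.5467,0.055,-0.25,0,0,0,1],[-0.6283,0.0633,-0.25,0,0,0,1],[-0.6917,0.07,-0.25,0,0,0,1]]])

```text
time_s: 3.6
ee_pos: [0.5587, -0.0384, 0.2223]
eef_rot: [-3.141, 0.0, 1.57]
force: [0.6, 0.9, -2.2]
grip_width: 0.0338
grip_force: 20.0
```

Converted, -208 mm / 600 = -0.3467, -195 mm / 600 = -0.325.

Request:
arm_command(plan=[[[-0.0667,0.0083,0,0,0,0,1],[-0.1417,0.0167,0,0,0,0,1],[-0.2167,0.0233,0,0,0,0,1],[-0.2833,0.03,0,0,0,0,1],[-0.325,0.035,0,0,0,0,1],[-0.3467,0.0367,0,0,0,0,1],[-0.3467,0.0367,0,0,0,0,1],[-0.3467,0.0367,0,0,0,0,1]]])

```text
time_s: 4.4
ee_pos: [0.5809, -0.2427, 0.2223]
eef_rot: [-3.141, -0.0, 1.571]
force: [-0.4, 0.7, -2.9]
grip_width: 0.0331
grip_force: 20.0
```

Converted, 143.5 mm / 600 = 0.2392, 142 mm / 600 = 0.2367.

Request:
arm_command(plan=[[[-0.0017,0,0.0583,0,0,0,1],[-0.0017,0,0.125,0,0,0,1],[-0.0017,0,0.1833,0,0,0,1],[-0.0017,0,0.2083,0,0,0,1],[-0.0017,0,0.2233,0,0,0,1],[-0.0017,0,0.2317,0,0,0,1],[-0.0017,0,0.2367,0,0,0,1],[-0.0017,0,0.2392,0,0,0,1],[-0.0017,0,0.2392,0,0,0,1],[-0.0017,0,0.2392,0,0,0,1]]])

```text
time_s: 5.4
ee_pos: [0.5812, -0.2449, 0.0796]
eef_rot: [3.141, 0.0, 1.571]
force: [0.2, -0.5, -2.1]
grip_width: 0.0333
grip_force: 20.0
```

Converted, -122 mm / 600 = -0.2033, -90 mm / 600 = -0.15.

Request:
arm_command(plan=[[[0,0,0,0,0,0,0],[0,0,0,0,0,0,-0.2],[0,0,0,0,0,0,-0.2],[0,0,0,0,0,0,-0.4],[0,0,0,0,0,0,-0.4],[0,0,-0.0333,0,0,0,-0.4],[0,0,-0.0833,0,0,0,-0.4],[0,0,-0.15,0,0,0,-1],[0,0,-0.2033,0,0,0,-1],[0,0,-0.2033,0,0,0,-1]]])

```text
time_s: 6.4
ee_pos: [0.5823, -0.2454, 0.2061]
eef_rot: [3.135, 0.003, 1.571]
force: [0.3, -0.4, 0.2]
grip_width: 0.0864
grip_force: 0.0
```

Converted, 466 mm / 600 = 0.7767, 420 mm / 600 = 0.7.

Request:
arm_command(plan=[[[0.0667,0,0,0,0,0,-1],[0.1467,-0.0017,0,0,0,0,-1],[0.2267,-0.0033,0,0,0,0,-1],[0.3067,-0.0033,0,0,0,0,-1],[0.3867,-0.005,0,0,0,0,-1],[0.4667,-0.0067,0,0,0,0,-1],[0.5467,-0.0067,0,0,0,0,-1],[0.6267,-0.0083,0,0,0,0,-1],[0.7,-0.01,0.0333,0,0,0,-1],[0.7767,-0.01,0.0833,0,0,0,-1],[0.7767,-0.01,0.0917,0,0,0,-1],[0.7767,-0.01,0.0917,0,0,0,-1]]])

```text
time_s: 7.6
ee_pos: [0.574, 0.2218, 0.1439]
eef_rot: [-3.138, 0.001, 1.573]
force: [0.7, -0.2, 0.2]
grip_width: 0.0938
grip_force: 0.0
```

```bash
python3 - <<'E'
from h import *
shot('top','top2'); print(ctrl.get_obs()['ee_pos'])
p,d,K,T=load('top2');P=pts(d,K,T)
m=(abs(P[...,2]-.106)<.004)&(np.hypot(P[...,0]-.581,P[...,1]+.244)<.04)
print(m.sum(),cv2.minEnclosingCircle(P[m][:,:2].astype(np.float32)))
E
```

```text
[0.57477263 0.22087354 0.14545167]
323 ((0.5812177658081055, -0.24276791512966156), 0.017710408195853233)
```

Medium jar is centred within 2 mm. Next, grip the small jar at TCP z 0.052.

Converted, 93 mm / 600 = 0.155, 65 mm / 600 = 0.1083.

Request:
arm_command(plan=[[[0,0.0008,0.05,0,0,0,-1],[0,0.0008,0.1083,0,0,0,-1],[0,0.0008,0.155,0,0,0,-1],[0,0.0008,0.155,0,0,0,-1],[0,0.0008,0.155,0,0,0,1],[0,0.0008,0.155,0,0,0,1],[0,0.0008,0.155,0,0,0,1],[0,0.0008,0.155,0,0,0,1],[0,0.0008,0.155,0,0,0,1],[0,0.0008,0.155,0,0,0,1],[0,0.0008,0.155,0,0,0,1],[0,0.0008,0.155,0,0,0,1]]], squeeze=15)

```text
time_s: 8.85
ee_pos: [0.5754, 0.2213, 0.0529]
eef_rot: [-3.142, 0.0, 1.571]
force: [0.4, 0.9, 0.7]
grip_width: 0.0333
grip_force: 0.0
```

Request:
arm_command(plan=[[[0,0,0,0,0,0,1],[0,0,0,0,0,0,1],[0,0,-0.0333,0,0,0,1]]])

```text
time_s: 9.15
ee_pos: [0.574, 0.2208, 0.0706]
eef_rot: [-3.137, 0.001, 1.571]
force: [-0.6, 0.1, -0.9]
grip_width: 0.0277
grip_force: 14.9
```

Converted, -378 mm / 600 = -0.63, -130 mm / 600 = -0.2167.

Request:
arm_command(plan=[[[0,0,-0.0667,0,0,0,1],[0,0,-0.1417,0,0,0,1],[-0.0333,-0.0133,-0.2,0,0,0,1],[-0.1,-0.04,-0.2167,0,0,0,1],[-0.1733,-0.07,-0.2167,0,0,0,1],[-0.2467,-0.0983,-0.2167,0,0,0,1],[-0.32,-0.1283,-0.2167,0,0,0,1],[-0.3933,-0.1567,-0.2167,0,0,0,1],[-0.4667,-0.1867,-0.2167,0,0,0,1],[-0.5333,-0.2133,-0.2167,0,0,0,1],[-0.5917,-0.2367,-0.2167,0,0,0,1],[-0.63,-0.2517,-0.2167,0,0,0,1]]])

```text
time_s: 10.35
ee_pos: [0.4233, -0.1586, 0.203]
eef_rot: [3.142, 0.0, 1.569]
force: [0.8, 0.3, -1.9]
grip_width: 0.0276
grip_force: 14.9
```

Converted, -7 mm / 600 = -0.0117, -3 mm / 600 = -0.005.

Request:
arm_command(plan=[[[-0.0117,-0.005,0,0,0,0,1],[-0.0117,-0.005,0,0,0,0,1],[-0.0117,-0.005,0,0,0,0,1],[-0.0117,-0.005,0,0,0,0,1]]])

```text
time_s: 10.75
ee_pos: [0.4218, -0.1628, 0.2029]
eef_rot: [-3.141, -0.0, 1.572]
force: [-0.0, -0.5, -1.5]
grip_width: 0.0275
grip_force: 14.9
```

Target TCP z is 0.0587, about 144 mm down.

Converted, 144 mm / 600 = 0.24, 143 mm / 600 = 0.2383.

Request:
arm_command(plan=[[[-0.0017,-0.0008,0.0583,0,0,0,1],[-0.0017,-0.0008,0.125,0,0,0,1],[-0.0017,-0.0008,0.1833,0,0,0,1],[-0.0017,-0.0008,0.21,0,0,0,1],[-0.0017,-0.0008,0.225,0,0,0,1],[-0.0017,-0.0008,0.2333,0,0,0,1],[-0.0017,-0.0008,0.2383,0,0,0,1],[-0.0017,-0.0008,0.24,0,0,0,1],[-0.0017,-0.0008,0.24,0,0,0,1],[-0.0017,-0.0008,0.24,0,0,0,1]]])

```text
time_s: 11.75
ee_pos: [0.4212, -0.1649, 0.0595]
eef_rot: [3.141, 0.0, 1.571]
force: [-0.1, 0.4, -1.6]
grip_width: 0.028
grip_force: 14.9
```

Converted, -141 mm / 600 = -0.235, -95 mm / 600 = -0.1583.

Request:
arm_command(plan=[[[0,0,0,0,0,0,0],[0,0,0,0,0,0,-0.2],[0,0,0,0,0,0,-0.2],[0,0,0,0,0,0,-0.4],[0,0,0,0,0,0,-0.4],[0,0,-0.0333,0,0,0,-0.4],[0,0,-0.0833,0,0,0,-0.4],[0,0,-0.1583,0,0,0,-1],[0,0,-0.235,0,0,0,-1],[0,0,-0.235,0,0,0,-1]]])

```text
time_s: 12.75
ee_pos: [0.4228, -0.1656, 0.2054]
eef_rot: [3.133, 0.004, 1.571]
force: [0.2, -0.7, -0.6]
grip_width: 0.0863
grip_force: 0.0
```

Converted, 307.5 mm / 600 = 0.5125, 280 mm / 600 = 0.4667.

Request:
arm_command(plan=[[[0.075,0.0033,0,0,0,0,-1],[0.155,0.0067,0,0,0,0,-1],[0.235,0.01,0,0,0,0,-1],[0.315,0.0133,0,0,0,0,-1],[0.395,0.0167,0,0,0,0,-1],[0.4667,0.02,0,0,0,0,-1],[0.5125,0.0217,0,0,0,0,-1],[0.5125,0.0217,0.0167,0,0,0,-1],[0.5125,0.0217,0.0333,0,0,0,-1],[0.5125,0.0217,0.0333,0,0,0,-1]]])

```text
time_s: 13.75
ee_pos: [0.4332, 0.1418, 0.1781]
eef_rot: [-3.139, 0.001, 1.57]
force: [0.2, 0.6, 0.2]
grip_width: 0.0941
grip_force: 0.0
```

```bash
python3 - <<'E'
from h import *
shot('top','top3'); print(ctrl.get_obs()['ee_pos'])
p,d,K,T=load('top3');P=pts(d,K,T)
for x,y,z in((.581,-.244,.106),(.421,-.164,.086)):
    m=(abs(P[...,2]-z)<.004)&(np.hypot(P[...,0]-x,P[...,1]-y)<.04)
    print(m.sum(),cv2.minEnclosingCircle(P[m][:,:2].astype(np.float32)))
E
```

```text
[0.43357927 0.14172792 0.17898663]
326 ((0.5807076692581177, -0.24172620475292206), 0.01773931458592415)
218 ((0.4212532639503479, -0.1641865372657776), 0.013998533599078655)
```

Both placed jars are centred. Grip the large jar at TCP z 0.092.

Converted, 87 mm / 600 = 0.145, 60 mm / 600 = 0.1.

Request:
arm_command(plan=[[[0.0025,0.0008,0.05,0,0,0,-1],[0.0025,0.0008,0.1,0,0,0,-1],[0.0025,0.0008,0.145,0,0,0,-1],[0.0025,0.0008,0.145,0,0,0,-1],[0.0025,0.0008,0.145,0,0,0,1],[0.0025,0.0008,0.145,0,0,0,1],[0.0025,0.0008,0.145,0,0,0,1],[0.0025,0.0008,0.145,0,0,0,1],[0.0025,0.0008,0.145,0,0,0,1],[0.0025,0.0008,0.145,0,0,0,1],[0.0025,0.0008,0.145,0,0,0,1],[0.0025,0.0008,0.145,0,0,0,1]]], squeeze=25)

```text
time_s: 15.0
ee_pos: [0.4345, 0.1443, 0.093]
eef_rot: [3.142, 0.0, 1.571]
force: [-0.2, 0.4, 0.7]
grip_width: 0.0396
grip_force: 25.0
```

Converted, -376 mm / 600 = -0.6267, -150 mm / 600 = -0.25.

Request:
arm_command(plan=[[[0,0,-0.05,0,0,0,1],[0,0,-0.125,0,0,0,1],[0,0,-0.1917,0,0,0,1],[-0.0333,-0.005,-0.2367,0,0,0,1],[-0.1,-0.0167,-0.25,0,0,0,1],[-0.1767,-0.0283,-0.25,0,0,0,1],[-0.2533,-0.0417,-0.25,0,0,0,1],[-0.33,-0.0533,-0.25,0,0,0,1],[-0.4067,-0.0667,-0.25,0,0,0,1],[-0.4833,-0.0783,-0.25,0,0,0,1],[-0.56,-0.0917,-0.25,0,0,0,1],[-0.6267,-0.1017,-0.25,0,0,0,1]]])

```text
time_s: 16.2
ee_pos: [0.3724, -0.2337, 0.2427]
eef_rot: [-3.141, -0.0, 1.57]
force: [0.9, 0.3, -3.0]
grip_width: 0.0393
grip_force: 25.0
```

Converted, -55 mm / 600 = -0.0917, -47 mm / 600 = -0.0783.

Request:
arm_command(plan=[[[-0.05,-0.0083,0,0,0,0,1],[-0.0783,-0.0133,0,0,0,0,1],[-0.0917,-0.015,0,0,0,0,1],[-0.0917,-0.015,0,0,0,0,1],[-0.0917,-0.015,0,0,0,0,1],[-0.0917,-0.015,0,0,0,0,1]]])

```text
time_s: 16.8
ee_pos: [0.3647, -0.2859, 0.243]
eef_rot: [3.142, -0.0, 1.572]
force: [0.4, 0.3, -3.1]
grip_width: 0.0396
grip_force: 25.0
```

Converted, 144 mm / 600 = 0.24, 143.5 mm / 600 = 0.2392.

Request:
arm_command(plan=[[[-0.0017,0,0.0583,0,0,0,1],[-0.0017,0,0.125,0,0,0,1],[-0.0017,0,0.1833,0,0,0,1],[-0.0017,0,0.21,0,0,0,1],[-0.0017,0,0.225,0,0,0,1],[-0.0017,0,0.2333,0,0,0,1],[-0.0017,0,0.2375,0,0,0,1],[-0.0017,0,0.2392,0,0,0,1],[-0.0017,0,0.24,0,0,0,1],[-0.0017,0,0.24,0,0,0,1]]])

```text
time_s: 17.8
ee_pos: [0.3646, -0.2879, 0.0994]
eef_rot: [3.141, 0.001, 1.571]
force: [0.2, -0.3, -2.9]
grip_width: 0.0394
grip_force: 25.0
```

Converted, -101 mm / 600 = -0.1683, -90 mm / 600 = -0.15.

Request:
arm_command(plan=[[[0,0,0,0,0,0,0],[0,0,0,0,0,0,-0.2],[0,0,0,0,0,0,-0.2],[0,0,0,0,0,0,-0.4],[0,0,0,0,0,0,-0.4],[0,0,-0.0333,0,0,0,-0.4],[0,0,-0.0833,0,0,0,-0.4],[0,0,-0.15,0,0,0,-1],[0,0,-0.1683,0,0,0,-1],[0,0,-0.1683,0,0,0,-1]]])

```text
time_s: 18.8
ee_pos: [0.3649, -0.2881, 0.2012]
eef_rot: [3.139, 0.002, 1.571]
force: [0.3, 0.0, -0.8]
grip_width: 0.0865
grip_force: 0.0
```

Converted, 136.5 mm / 600 = 0.2275, -83.5 mm / 600 = -0.1392, -0.272 rad / 1.5708 = -0.1732.

Request:
arm_command(plan=[[[-0.0667,0.0833,0,0,0,-0.0866,-1],[-0.1,0.1583,0,0,0,-0.1732,-1],[-0.1392,0.2275,0,0,0,-0.1732,-1],[-0.1392,0.2275,0,0,0,-0.1732,-1],[-0.1392,0.2275,0,0,0,-0.1732,-1],[-0.1392,0.2275,0,0,0,-0.1732,-1]]])

```text
time_s: 19.4
ee_pos: [0.5002, -0.3707, 0.1985]
eef_rot: [-3.14, -0.002, 1.843]
force: [0.4, 0.2, 0.9]
grip_width: 0.0938
grip_force: 0.0
```

```bash
python3 - <<'E'
from h import *
o=ctrl.get_obs();shot('wrist','wr1'); shot('top','top4'); print(o['ee_pos'],o['eef_rot'])
p,d,K,T=load('top4');P=pts(d,K,T)
x,y,z=.3645,-.2874,.126
m=(abs(P[...,2]-z)<.004)&(np.hypot(P[...,0]-x,P[...,1]-y)<.04)
print(m.sum(),cv2.minEnclosingCircle(P[m][:,:2].astype(np.float32)))
p,d,K,T=load('wr1');P=pts(d,K,T)
m=(abs(P[...,2]-.114)<.006)&(np.hypot(P[...,0]-.501,P[...,1]+.371)<.06)
print(m.sum(),cv2.minAreaRect(P[m][:,:2].astype(np.float32)) if m.sum()>3 else '',P[m][:,2].mean())
E
```

```text
[ 0.50018071 -0.37073194  0.19847009] [-3.14027759e+00 -1.81663441e-03  1.84283466e+00]
32 ((0.3739578127861023, -0.27570992708206177), 0.010906840674579144)
2032 ((0.5016056299209595, -0.372857928276062), (0.010256932117044926, 0.0804273933172226), 15.413003921508789) 0.11404988673558354
```

View pics/wr1.png

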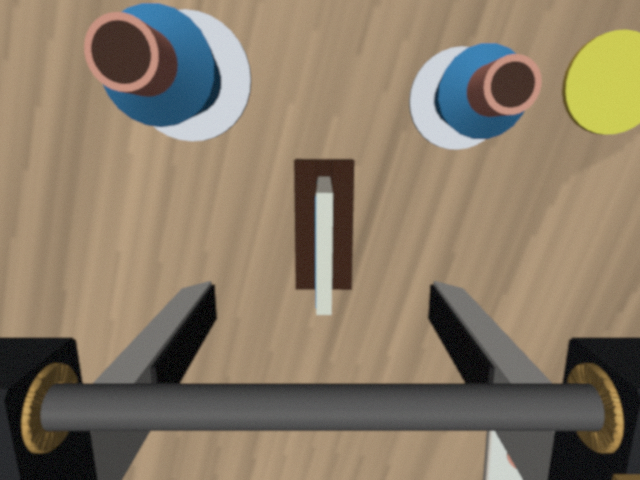

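The wrist view shows the tile at (323,245), upright in its slot between the open fingers, with the large and medium jars standing on their bats behind. Descend to TCP z 0.074 and grip.

Converted, 125 mm / 600 = 0.2083, 85 mm / 600 = 0.1417.

Request:
arm_command(plan=[[[-0.0033,0.0008,0.0667,0,0,0,-1],[-0.0033,0.0008,0.1417,0,0,0,-1],[-0.0033,0.0008,0.2083,0,0,0,-1],[-0.0033,0.0008,0.2083,0,0,0,-1],[-0.0033,0.0008,0.2083,0,0,0,0.2],[-0.0033,0.0008,0.2083,0,0,0,0.4],[-0.0033,0.0008,0.2083,0,0,0,0.6],[-0.0033,0.0008,0.2083,0,0,0,1],[-0.0033,0.0008,0.2083,0,0,0,1],[-0.0033,0.0008,0.2083,0,0,0,1],[-0.0033,0.0008,0.2083,0,0,0,1],[-0.0033,0.0008,0.2083,0,0,0,1]]], squeeze=20)

```text
time_s: 20.7
ee_pos: [0.502, -0.373, 0.0749]
eef_rot: [-3.142, -0.0, 1.843]
force: [0.3, -0.1, -0.7]
grip_width: 0.0337
grip_force: 0.0
```

Request:
arm_command(plan=[[[0,0,0,0,0,0,1],[0,0,0,0,0,0,1],[0,0,0,0,0,0,1],[0,0,0,0,0,0,1]]])

```text
time_s: 21.1
ee_pos: [0.5019, -0.373, 0.0749]
eef_rot: [-3.142, -0.0, 1.843]
force: [1.0, -0.6, 0.3]
grip_width: 0.01
grip_force: 20.0
```

Gripped at 10 mm. Lift, then carry to the board, turning square to it (yaw −0.111).

Converted, 218 mm / 600 = 0.3633, -175 mm / 600 = -0.2917, 0.25 rad / 1.5708 = 0.1592.

Request:
arm_command(plan=[[[0,0,-0.025,0,0,0,1],[0,0,-0.0667,0,0,0,1],[0,0,-0.1333,0,0,0,1],[0,0,-0.2,0,0,0,1],[0,0,-0.2583,0,0,0,1],[0.0283,0.0217,-0.2917,0,0,0,1],[0.0833,0.065,-0.2917,0,0,0.0318,1],[0.14,0.1083,-0.2917,0,0,0.0637,1],[0.195,0.1517,-0.2917,0,0,0.0955,1],[0.2517,0.195,-0.2917,0,0,0.1273,1],[0.3067,0.2383,-0.2917,0,0,0.1592,1],[0.3633,0.2817,-0.2917,0,0,0.191,1]]])

```text
time_s: 22.3
ee_pos: [0.6064, -0.116, 0.2511]
eef_rot: [3.141, 0.0, 1.541]
force: [0.5, -0.9, -2.6]
grip_width: 0.0099
grip_force: 20.0
```

Converted, 138.5 mm / 600 = 0.2308, 115 mm / 600 = 0.1917, 0.083 rad / 1.5708 = 0.0528.

Request:
arm_command(plan=[[[0.0667,0.0267,0,0,0,0.0255,1],[0.1333,0.0517,0,0,0,0.0528,1],[0.1917,0.075,0,0,0,0.0528,1],[0.2308,0.0892,0,0,0,0.0528,1],[0.2308,0.0892,0,0,0,0.0528,1],[0.2308,0.0892,0,0,0,0.0528,1],[0.2308,0.0892,0,0,0,0.0528,1]]])

```text
time_s: 23.0
ee_pos: [0.6633, 0.0183, 0.2505]
eef_rot: [3.141, 0.0, 1.459]
force: [0.1, -0.4, -1.8]
grip_width: 0.0099
grip_force: 20.0
```

Converted, 0.262 rad / 1.5708 = 0.1668.

Request:
arm_command(plan=[[[0,0,0,0.0446,0,0,1],[0,0,0,0.0891,0,0,1],[0,0,0,0.1273,0,0,1],[0,0,0,0.1668,0,0,1],[0,0,0,0.1668,0,0,1],[0,0,0,0.1668,0,0,1],[0,0,0,0.1668,0,0,1]]])

```text
time_s: 23.7
ee_pos: [0.6634, 0.0189, 0.2505]
eef_rot: [-2.882, -0.0, 1.459]
force: [-0.1, -0.1, -2.1]
grip_width: 0.0101
grip_force: 20.0
```

```bash
python3 - <<'E'
from h import *
o=ctrl.get_obs();shot('side','side2'); print(o['ee_pos'],o['eef_rot'])
from scipy.spatial.transform import Rotation as R
M=R.from_euler('xyz',o['eef_rot']).as_matrix(); print(M.round(3))
dw=np.array([.6635,.0194,.100])-o['ee_pos']; print('to z .1 in tool mm',(M.T@dw*1000).round(1))
dw[2]=.072-o['ee_pos'][2]; print('to z .072',(M.T@dw*1000).round(1)); print('down unit',M.T@[0,0,-1])
E
```

```text
[0.66338366 0.01892771 0.25052869] [-2.88163018e+00 -5.60858680e-05  1.45929273e+00]
[[ 0.111  0.96  -0.255]
 [ 0.994 -0.108  0.029]
 [ 0.    -0.257 -0.966]]
to z .1 in tool mm [  0.5  38.8 145.5]
to z .072 [  0.5  46.  172.5]
down unit [-5.60858680e-05  2.57044287e-01  9.66399623e-01]
```

View pics/side2.png

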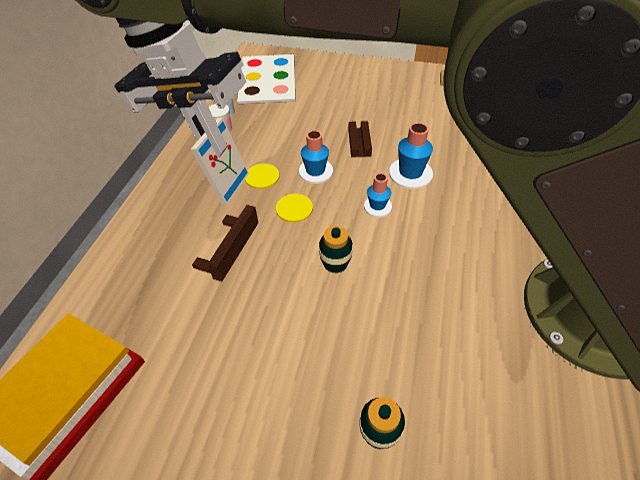

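The side view shows the tile held at (220,160) above the board at (230,245), leaning back with its painted face to the robot. All three jars stand on their bats and the greens are untouched. Descend vertically.

Converted, 172.5 mm / 600 = 0.2875, 169 mm / 600 = 0.2817.

Request:
arm_command(plan=[[[0.0008,0.0183,0.0683,0,0,0,1],[0.0008,0.0367,0.1367,0,0,0,1],[0.0008,0.0533,0.2,0,0,0,1],[0.0008,0.0633,0.2367,0,0,0,1],[0.0008,0.0692,0.2583,0,0,0,1],[0.0008,0.0725,0.2717,0,0,0,1],[0.0008,0.075,0.2817,0,0,0,1],[0.0008,0.0767,0.2875,0,0,0,1],[0.0008,0.0767,0.2875,0,0,0,1],[0.0008,0.0767,0.2875,0,0,0,1]]])

```text
time_s: 24.75
ee_pos: [0.6636, 0.0198, 0.0722]
eef_rot: [-2.881, -0.0, 1.46]
force: [0.3, 0.4, -2.0]
grip_width: 0.01
grip_force: 20.0
```

Converted, 1.9 mm / 600 = 0.0032, 0.9 mm / 600 = 0.0015.

Request:
arm_command(plan=[[[0,0.0005,0.0015,0,0,0,1],[0,0.0008,0.0032,0,0,0,1],[0,0.0008,0.0032,0,0,0,1],[0,0.0008,0.0032,0,0,0,1]]])

```text
time_s: 25.15
ee_pos: [0.6635, 0.0198, 0.0697]
eef_rot: [-2.88, -0.0, 1.46]
force: [0.7, -0.5, 0.2]
grip_width: 0.0099
grip_force: 20.0
```

Bench contact is starting. Open gently and withdraw along the tool.

Request:
arm_command(plan=[[[0,0,0,0,0,0,0.75],[0,0,0,0,0,0,0.65],[0,0,0,0,0,0,0.55],[0,0,0,0,0,0,0.45],[0,0,0,0,0,0,0.35],[0,0,0,0,0,0,0.35],[0,0,0,0,0,0,0.35],[0,0,0,0,0,0,0.35]]])

```text
time_s: 25.95
ee_pos: [0.6633, 0.0198, 0.0695]
eef_rot: [-2.88, -0.0, 1.46]
force: [0.6, 1.1, 0.2]
grip_width: 0.0305
grip_force: 0.0
```

Converted, -150 mm / 600 = -0.25, -120 mm / 600 = -0.2.

Request:
arm_command(plan=[[[0,0,-0.0083,0,0,0,0.35],[0,0,-0.025,0,0,0,0.35],[0,0,-0.05,0,0,0,0.35],[0,0,-0.0833,0,0,0,0.35],[0,0,-0.1333,0,0,0,0.35],[0,0,-0.2,0,0,0,0.35],[0,0,-0.25,0,0,0,0.35],[0,0,-0.25,0,0,0,0.35]]])

```text
time_s: 26.75
ee_pos: [0.7035, 0.0154, 0.2199]
eef_rot: [-2.888, -0.001, 1.46]
force: [-0.1, 0.1, -0.1]
grip_width: 0.0307
grip_force: 0.0
```

```bash
python3 - <<'E'
from h import *
o=ctrl.get_obs();shot('side','side3');shot('top','top5'); shot('wrist','wr3'); print(o['ee_pos'],o['force'])
p=load('side3')[0]; q=load('wr3')[0]
cv2.imwrite('pics/c3.png',np.hstack([cv2.resize(p[60:360,150:470],(400,375)),cv2.resize(q,(400,375))]))
p,d,K,T=load('top5');P=pts(d,K,T)
for x,y,z in((.581,-.244,.106),(.421,-.164,.086),(.3645,-.2874,.126)):
    m=(abs(P[...,2]-z)<.004)&(np.hypot(P[...,0]-x,P[...,1]-y)<.04)
    print(m.sum(),cv2.minEnclosingCircle(P[m][:,:2].astype(np.float32)))
for f in('top5','side3','wr3'):
    p,d,K,T=load(f);P=pts(d,K,T)
    m=(P[...,2]>.1)&(P[...,2]<.115)&(np.hypot(P[...,0]-.67,P[...,1]-.018)<.06)&(P[...,0]<.73)
    if m.sum()>9: print(f,m.sum(),P[m][:,2].max(),cv2.minAreaRect(P[m][:,:2].astype(np.float32)))
E
```

```text
[0.70352271 0.0153613  0.21992163] [-0.0923552   0.13630722 -0.05416621]
325 ((0.5809562802314758, -0.24264293909072876), 0.01779574155807495)
219 ((0.4213244915008545, -0.16415858268737793), 0.01411602832376957)
518 ((0.3645400404930115, -0.2881205379962921), 0.02043168991804123)
side3 268 0.10848082052966457 ((0.6813254356384277, 0.019655194133520126), (0.08222527801990509, 0.015047406777739525), 83.43456268310547)
wr3 1820 0.1086230646325761 ((0.6810842156410217, 0.017993135377764702), (0.08007616549730301, 0.012004305608570576), 83.33442687988281)
```

View pics/c3.png

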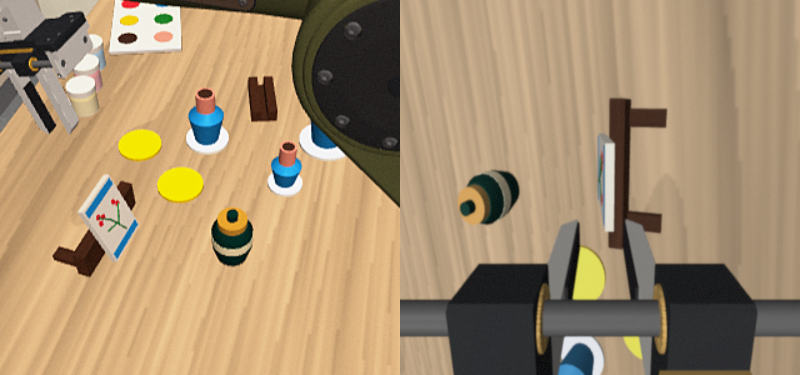

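The crop shows the tile leaning on the board's middle at (108,218), painted face out, and the gripper clear. Jars are centred within 2 mm, and the tile's top edge is at height 108.5 mm, which means roughly a 15° tilt. Handing in.

```bash
python3 -c "
from station import ctrl
print(ctrl.hand_in())"
```

```text
the job is handed in; nothing more can be done
None
```

I handed the job in; the judge returned no verdict. My last camera check showed all three blue jars upright and within 2 mm of centre on their bats, the tile leaning about 15° on the middle of the rest board with its painted face out, and the nearer green jar standing where it was; I never reached for the other, last seen in place just before the tile was set down.

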